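# Open a photometer's filter bay

## Robot

A 6-joint arm with a two-finger parallel gripper is mounted at the origin on the work surface. World frame = base frame: x ahead of the robot, y to its left, z up, the work surface at z = 0. Lengths are in m, angles in degrees, forces in N, time in s.
With the tool pointing down it reaches from about 0.375 to 0.9 m from the base axis. Payload 3.1 kg.
Tool frame: the origin (TCP) lies on the centre line of the jaws, within the pads' length; the fingertips stand finger_overhang ahead of it and the grasp point (between the pads) lies 5 mm behind it (finger_overhang is the distance from the TCP to the fingertips, in m); z points along the fingers, y is the line along which they close (so a half turn about z gives the same grasp; the last joint's range is limited). The gripper opens to 87 mm and grips with 3 to 60 N. Pads are 19 mm wide; open, the fingers measure 117 mm over their backs; the gripper's body (75 mm by 190 mm) begins 51 mm behind the grasp point.
Start: joints at [-75.143, 30.224, 82.088, -0, 67.689, -10.227], TCP at [0.265, -0.566, 0.237] pointing down, gripper open.
Joint ranges: [-176.69, 176.69], [-43.24, 126.21], [12.49, 139.97], [-82, 262], [0, 151.66], [-163.58, 163.58]. Speed limits (degrees/s): [159.86, 159.86, 180, 180, 180, 180].

## Interface

Orientations are given as a 3x3 rotation matrix whose columns are the frame's x, y, z axes.
In Python, from rig import read_state, capture, calibration, hand_in, finger_overhang gives the robot as it stands.
- The arm moves only by the tool send_rows, never from a script. Its argument "plan" is a list of rows, each a list of 5 numbers: the closure in counts, from 0 (fully open) to 255 (shut), then the shift along the tool's x, y, z in m, then the turn about the tool's z in rad. A call has 1 to 20 rows; each row shifts and turns the commanded pose from where the row before left it, along the tool's axes as they then stand; what a row does not reach is not made up. A row lasts 1/12 s, in which the tool goes at most 41.7 mm and 7.16 degrees, less where a joint would pass 70% of its speed; a pose out of reach is approached as far as the arm can. A call is refused whole if a number of a shift passes 0.0417 or a number of a turn 0.125, either way. A call with a gripper value outside its range is refused whole. The fingers move at their own pace and stop on an object; the grip force is fixed at half the most. Time passes only in rows, so rows that do not move let the fingers close. It gives the time, the measured TCP pose, the force, the opening and the grip force at its end, in the units of the state.
- read_state(): the state, without advancing time (a new reading comes with each control period).
- capture(name): name is "side" or "top" or "wrist"; returns (picture, depth): 384x512x3 uint8, blue, green, red; 384x512 float32, m along the optical axis (not along the pixel's ray), 0 where there is no reading.
- calibration(name): a dict with "fx", "fy", "cx", "cy" (pixels), "xyz" and "rotation" of the camera in the world. Camera axes: x right, y down, z forward; pixel columns grow to the right and rows downward; lengths in m; the calibration is good to about 2 mm. A picture is of the moment at which its call begins: read the wrist's pose just before it. calibration takes no time and is no camera call; for the wrist camera it gives the pose at the moment of the call.
- hand_in(): hands the job in; it is judged then, once.
The state is a dict: "time_s": time; "joint_positions": joint angles; "qvel": joint speeds; "tau": joint torques, N m; "position": TCP position; "tcp_rot": TCP orientation; "force": force on the tool from outside, world axes, zero at the start; "moment": the same for the moment, N m; "opening": opening from 0.0 (shut) to 1.0 (fully open); "grasp_force": force on a finger pad.
Only numpy, scipy, OpenCV 4.12 (cv2) and the standard library are available. Lean on these libraries where they do the work, as an engineer would, in place of code of your own. Each camera call takes 0.05 s, during which the arm holds its last target. There are 200 camera calls.

## Task

Open the filter bay of the photometer whose white cover has the round window, so that its filter can be changed: with closed fingertips press the black snap tab behind that cover fully in, then push the cover back along its guides by its ridge until the bay is completely uncovered, and leave it lying flat on the instrument. Only press and push: never lift the cover. Leave the photometer with the square window shut with its tab out, and do not disturb the other things on the bench.

Things in the scene. Friction and masses are not known exactly. Their poses are not given: they have to be found in the camera images.
- reader_round: the photometer to be opened: grey, fixed to the bench, 232 long (x) x 130 wide (y) x 70 mm to its flat top; its white cover has a ROUND dark window. Origin: centre of its underside, on the bench. +x runs from its front (display) to its rear. A 9 mm high ledge stands on the top before the cover at x = -81 to -73 mm, an end stop 10 mm high at x = 108 to 116 mm.
- bay_round (a point): centre of that photometer's filter bay (opening 56 x 56 mm under the shut cover), level with the instrument's flat top, at x = -29 mm, y = 0 in its frame. Side guides 12 mm high run along the top at |y| = 39 to 46 mm; beside the bay they carry lips reaching in to |y| = 32 mm, up to 15 mm above the top.
- cover_round: loose white cover of that photometer, plate 84 (x) x 76 (y) x 6 mm, round window 52 mm across. Origin: centre of its underside. Shut: x = -29, y = 0, z = 74 mm in the photometer's frame, under the lips, its rear edge blocked by the tab. With the tab fully in it slides to the photometer's +x, over the tab, 95 mm to the end stop (70 mm uncovers the bay); about 0.12 kg, slides with about 1 N.
- ridge_round (a point): push point on that cover: centre of the front (-x) face of the upstanding ridge along its front edge. The ridge is 50 wide (y), 8 thick (x) and stands 18 mm above the plate's top face; the point is 9 mm above that face and 42 mm before the cover's middle. Axes as the cover's.
- tab_round_top (a point): centre of the top face of that photometer's black ribbed snap tab, 32 (x) x 40 (y) mm, 2 mm behind the shut cover; pressed straight down. It stands 12 mm above the instrument's flat top when out, 2 mm when fully in (the cover's underside is 4 mm, its plate's top face 10 mm above the flat top). Axes as the photometer's.
- tab_round (a joint): travel of that tab: 0 fully out, 0.010 m fully in (a firm stop); starts nearly out. It takes about 4 N to move, and stays where it is pushed.
- reader_square: the other photometer, alike in size and layout, whose cover has a SQUARE dark window; origin and axes as for the first. To be left shut.
- cover_square: its cover, same size, with a square dark window 48 mm; origin as for the first cover
- tab_square (a joint): travel of its snap tab, 0 out to 0.010 m in; to be left alone
- tube_block_mid (a point): bystander, loose: blue block of micro-tubes, 70 x 50 mm, 43 mm tall; the point is 15 mm above the bench
- reagent_bottle_mid (a point): bystander, loose: small white bottle, 48 mm diameter, 95 mm tall; the point is at its middle, about half-way up
- beaker_mid (a point): bystander, loose: small glass beaker, 64 mm across, 75 mm tall; the point is at its middle, about half-way up
- tip_box_mid (a point): bystander, loose: clear and grey pipette-tip box, 122 x 82 x 58 mm; the point is at its middle, about half-way up
- filter_frame_mid (a point): bystander, loose: spare filter in a black frame, 44 x 44 x 6 mm, lying flat; the point is at its middle, about half-way up
- pipette_mid (a point): bystander, loose: white hand pipette, about 235 mm long, 26 mm thick, lying flat; the point is near its middle, at mid thickness
- buffer_jar_mid (a point): bystander, loose: amber jar, 60 mm diameter, 70 mm tall; the point is at its middle, about half-way up
Not all that is in view belongs to the job. Leave any blue or red look-alike of the cover_round alone.

How it is judged:
By the outcome, as a careful person would: the job done as asked, in the order asked, and still so for the second after the job is handed in, with the robot touching nothing.
It also fails if it takes over 40 s, if anything falls off the work surface, if the arm or the gripper's body presses on something with over 40 N, if the wrist force passes 120 N, or if a joint passes its speed limit or range.

## Working session

There is one attempt and no reset: what is moved stays moved. The work goes in short steps, Python scripts to look and compute and a tool call to move; the robot and the scene stay as the last step left them, time stands still between calls to the robot, and variables do not carry over. Pictures are saved under pics/ and viewed, at most 10 in all, crops included, and the job is handed in when it is done.

Besides the shell and the picture viewer there is one more tool, called by a JSON object that holds its "fn" and its "kwargs", one argument or row to a line. send_rows: Moves the arm, as the interface text tells. Its arguments: {"type":"object","properties":{"plan":{"type":"array","items":{"type":"array","items":{"type":"number"}}}},"required":["plan"]}

```bash
mkdir -p pics; ls; python3 - <<'E'
from rig import *
import cv2,numpy as np
s=read_state();print(s['position'],s['tcp_rot'],s['opening'],finger_overhang if not callable(finger_overhang) else finger_overhang())
for n in ("top","side"):
    p,d=capture(n);cv2.imwrite(f"pics/{n}0.png",p);np.save(f"pics/{n}0.npy",d)
    c=calibration(n);print(n,c)
E
```

```text
pics
[ 0.26479209 -0.56536433  0.23557486] [[ 9.05700410e-01  4.23917965e-01 -5.70882461e-04]
 [ 4.23918189e-01 -9.05698074e-01  2.09016697e-03]
 [ 3.69012185e-04 -2.13507254e-03 -9.99997653e-01]] 0.9966014977638552 0.014
top {'fx': 458.97303322060327, 'fy': 458.97303322060327, 'cx': 253.35320932108425, 'cy': 184.59722354176995, 'xyz': array([ 0.22091902, -0.01499084,  1.74736919]), 'rotation': array([[-0.01063961, -0.99345482,  0.11372919],
       [-0.99991619,  0.01140926,  0.00611861],
       [-0.00737613, -0.11365456, -0.99349295]])}
side {'fx': 371.03031296127995, 'fy': 371.03031296127995, 'cx': 259.7429773482467, 'cy': 195.06025711883458, 'xyz': array([0.36041024, 0.80430922, 0.77809898]), 'rotation': array([[-0.9940051 , -0.08599807,  0.06751433],
       [-0.10716396,  0.64392434, -0.75754691],
       [ 0.02167346, -0.7602406 , -0.64927998]])}
```

View pics/top0.png

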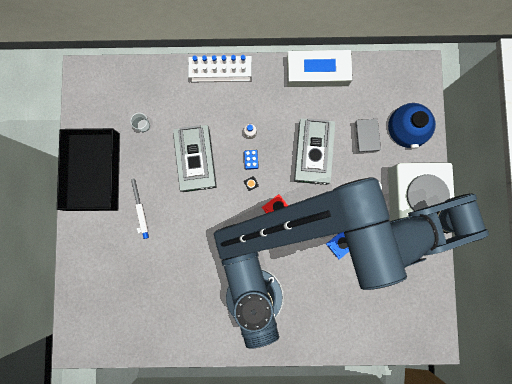

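View pics/side0.png

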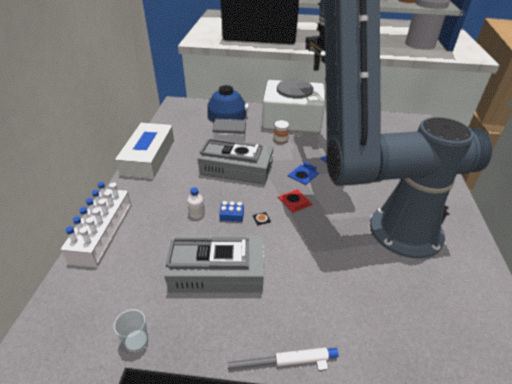

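The round-window photometer is at about (315,152) in the top view, with its black tab at (315,138) on the side away from the robot. The square one is at (195,158). Next I'll measure the round one.

```bash
cat > h.py <<'E'
import numpy as np,cv2
from rig import *
def ray(c,uv,z):
    uv=np.atleast_2d(uv).astype(float)
    d=np.c_[(uv[:,0]-c['cx'])/c['fx'],(uv[:,1]-c['cy'])/c['fy'],np.ones(len(uv))]@c['rotation'].T
    return c['xyz']+d*((z-c['xyz'][2])/d[:,2])[:,None]
def cloud(c,D):
    v,u=np.mgrid[:D.shape[0],:D.shape[1]]
    d=np.dstack([(u-c['cx'])/c['fx'],(v-c['cy'])/c['fy'],np.ones(D.shape)])
    return (d*D[...,None])@c['rotation'].T+c['xyz']
E
python3 - <<'E'
from h import *
p=cv2.imread('pics/top0.png');D=np.load('pics/top0.npy');c=calibration('top')
P=cloud(c,D);z=P[...,2]
m=((z>.05)&(z<.11)).astype(np.uint8);m[:, :285]=0;m[:,345:]=0;m[:112]=0;m[190:]=0
cs,_=cv2.findContours(m,0,2);k=max(cs,key=cv2.contourArea)
r=cv2.minAreaRect(ray(c,k[:,0],.07)[:,:2].astype(np.float32)*1000);print(r,cv2.boxPoints(r), np.median(z[m>0]))
roi=p[105:195,280:350];cv2.imwrite('pics/crop1.png',cv2.resize(roi,None,fx=6,fy=6,interpolation=2))
w=(p.min(2)>205).astype(np.uint8)*m
cs,_=cv2.findContours(w,0,2);k=max(cs,key=cv2.contourArea)
r=cv2.minAreaRect(ray(c,k[:,0],.08)[:,:2].astype(np.float32)*1000);print('cover',r)
E
```

```text
((539.154296875, -233.2470703125), (132.3784637451172, 239.3325958251953), 83.94732666015625) [[ 413.17593 -286.4494 ]
 [ 651.1743  -311.68524]
 [ 665.1327  -180.04474]
 [ 427.13428 -154.8089 ]] 0.07442860349648317
cover ((512.5140380859375, -230.65411376953125), (63.834007263183594, 82.87377166748047), 83.28939056396484)
```

View pics/crop1.png

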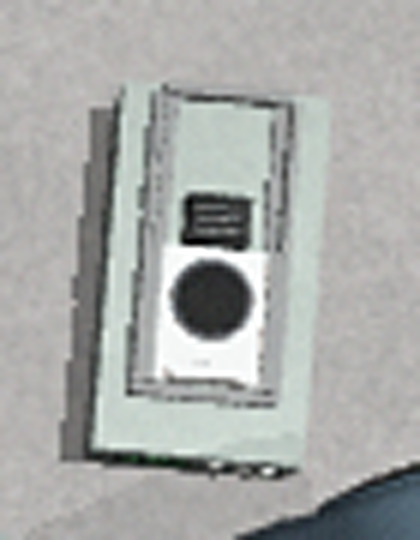

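Yaw is about -6° and the centre is near (0.539, -0.233). I'll move above the tab with the gripper closed and aligned to the instrument.

{"fn": "send_rows", "kwargs": {
  "plan": [
    [255,0.0347,-0.0142,-0.0025,0],
    [255,0.0347,-0.0142,-0.0025,0],
    [255,0.0347,-0.0142,-0.0025,0],
    [255,0.0347,-0.0142,-0.0025,0],
    [255,0.0347,-0.0142,-0.0025,0],
    [255,0.0347,-0.0142,-0.0025,0],
    [255,0.0347,-0.0142,-0.0025,0],
    [255,0.0347,-0.0142,-0.0025,0],
    [255,0.0347,-0.0142,-0.0025,0],
    [255,0.0347,-0.0142,-0.0025,0],
    [255,0.0347,-0.0142,-0.0025,0],
    [255,0.0347,-0.0142,-0.0025,0],
    [255,0,0,0,0.1086],
    [255,0,0,0,0.1086],
    [255,0,0,0,0.1086],
    [255,0,0,0,0.1086],
    [255,0,0,0,0.1086],
    [255,0,0,0,0],
    [255,0,0,0,0]
  ]
}}

```text
time_s: 1.68
position: [0.5696, -0.235, 0.2661]
tcp_rot: [[0.995, -0.102, -0.001], [-0.102, -0.995, 0.001], [-0.001, -0.001, -1.0]]
force: [0.3, -0.8, -0.1]
opening: 0.004
grasp_force: 0.0
```

```bash
python3 - <<'E'
from h import *
s=read_state();print(s['time_s'],s['position'],s['tcp_rot'],s['opening'])
c=calibration('wrist');p,D=capture('wrist');print(c)
cv2.imwrite('pics/w1.png',p);np.save('pics/w1.npy',D)
np.save('pics/w1c.npy',c,allow_pickle=True)
E
```

```text
1.6833 [ 0.56962014 -0.23495893  0.2660895 ] [[ 9.94761180e-01 -1.02222412e-01 -8.79443678e-04]
 [-1.02221899e-01 -9.94761435e-01  6.09352562e-04]
 [-9.37126143e-04 -5.16261871e-04 -9.99999428e-01]] 0.004330839868434734
{'fx': 342.0769078574278, 'fy': 342.0769078574278, 'cx': 261.704302667778, 'cy': 194.20682598308213, 'xyz': array([ 0.65317479, -0.24368414,  0.4153331 ]), 'rotation': array([[-1.03440146e-01, -9.47929563e-01, -3.01213677e-01],
       [-9.94635324e-01,  9.83266488e-02,  3.21316277e-02],
       [-8.41188319e-04,  3.02921464e-01, -9.53015152e-01]])}
```

View pics/w1.png

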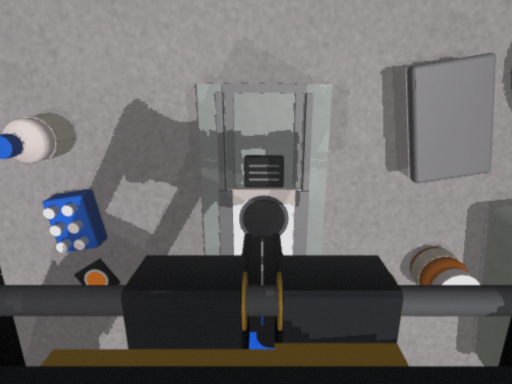

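The wrist view shows the tab at about (245–284, 155–188), the round window at (263,217), and the rear end of the instrument at y = 85–93. I'll cast rays from those.

```bash
python3 - <<'E'
from h import *
p=cv2.imread('pics/w1.png');D=np.load('pics/w1.npy');c=np.load('pics/w1c.npy',allow_pickle=True).item()
g=p.max(2);m=(g<75).astype(np.uint8);m[:145]=0;m[190:]=0;m[:,:236]=0;m[:,294:]=0
cs,_=cv2.findContours(m,0,2);k=max(cs,key=cv2.contourArea);print(cv2.boundingRect(k))
r=cv2.minAreaRect(ray(c,k[:,0],.082)[:,:2].astype(np.float32)*1000);print('tab',r)
P=cloud(c,D);z=P[...,2]
print('z tab',np.median(z[160:182,250:280]),'top',np.median(z[110:145,245:285]))
m=((z>.055)&(z<.1)).astype(np.uint8);m[:,:180]=0;m[:,345:]=0;m[230:]=0
v,u=np.nonzero(m);
for v0 in (110,150,200,220):
    q=u[v==v0];e=ray(c,[[q.min(),v0],[q.max()+1,v0]],.07);print(v0,q.min(),q.max(),e[:,:2].mean(0),np.linalg.norm(e[0]-e[1]))
q=v[u==264].min();print('rear',q,ray(c,[264,q],.07))
E
```

```text
(244, 155, 40, 33)
tab ((571.6373291015625, -236.74819946289062), (39.53812789916992, 32.90658950805664), 84.07701873779297)
z tab 0.08152978562906701 top 0.07128069351685701
110 198 330 [ 0.63008394 -0.24374157] 0.13066022035400632
150 200 327 [ 0.59073183 -0.23923619] 0.13023781440133678
200 202 324 [ 0.53739195 -0.23326315] 0.13099659343260317
220 204 323 [ 0.51455577 -0.23147053] 0.13023455886499144
rear 84 [[ 0.65432074 -0.24572906  0.07      ]]
```

{"fn": "send_rows", "kwargs": {
  "plan": [
    [255,0.004,0.0015,0.02,0],
    [255,0,0,0.03,0],
    [255,0,0,0.035,0],
    [255,0,0,0.035,0],
    [255,0,0,0.025,0],
    [255,0,0,0.012,0],
    [255,0,0,0.006,0],
    [255,0,0,0.002,0],
    [255,0,0,0.002,0],
    [255,0,0,0.002,0],
    [255,0,0,0.002,0],
    [255,0,0,0.002,0],
    [255,0,0,0.002,0],
    [255,0,0,0.001,0],
    [255,0,0,0,0]
  ]
}}

```text
time_s: 2.98
position: [0.5744, -0.2375, 0.0913]
tcp_rot: [[0.994, -0.105, 0.002], [-0.105, -0.994, -0.001], [0.002, 0.001, -1.0]]
force: [1.4, -0.7, 3.5]
opening: 0.004
grasp_force: 1.9
```

{"fn": "send_rows", "kwargs": {
  "plan": [
    [255,0,0,0.002,0],
    [255,0,0,0.002,0],
    [255,0,0,0.001,0],
    [255,0,0,0.001,0],
    [255,0,0,0,0]
  ]
}}

```text
time_s: 3.4
position: [0.5744, -0.2375, 0.0863]
tcp_rot: [[0.994, -0.105, 0.002], [-0.105, -0.994, -0.001], [0.002, 0.001, -1.0]]
force: [-1.3, 0.7, 13.4]
opening: 0.007
grasp_force: 6.4
```

{"fn": "send_rows", "kwargs": {
  "plan": [
    [255,0,0,0.001,0],
    [255,0,0,0.001,0],
    [255,0,0,0,0]
  ]
}}

```text
time_s: 3.65
position: [0.5745, -0.2375, 0.0862]
tcp_rot: [[0.995, -0.105, 0.002], [-0.105, -0.995, -0.002], [0.002, 0.001, -1.0]]
force: [-3.5, 2.0, 22.5]
opening: 0.005
grasp_force: 11.4
```

{"fn": "send_rows", "kwargs": {
  "plan": [
    [255,0,0,-0.01,0],
    [255,0,0,-0.03,0],
    [255,0,0,-0.035,0],
    [255,-0.02,0,0,0],
    [255,-0.035,0,0,0],
    [255,-0.035,0,0,0],
    [255,-0.03,0,0,0],
    [255,-0.015,0,0,0],
    [255,0,0,0,0],
    [255,0,0,0,0]
  ]
}}

```text
time_s: 4.48
position: [0.4388, -0.2227, 0.1572]
tcp_rot: [[0.994, -0.106, -0.001], [-0.106, -0.994, 0.001], [-0.001, -0.001, -1.0]]
force: [0.7, -0.4, -0.0]
opening: 0.004
grasp_force: 0.0
```

```bash
python3 - <<'E'
from h import *
for n in ('wrist','top'):
    c=calibration(n);p,D=capture(n);P=cloud(c,D)
    if n=='wrist':
        cv2.imwrite('pics/w2.png',p);np.save('pics/w2.npy',P)
    else: cv2.imwrite('pics/t2.png',cv2.resize(p[95:200,260:370],None,fx=5,fy=5))
E
```

```text
(no output)
```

View pics/w2.png

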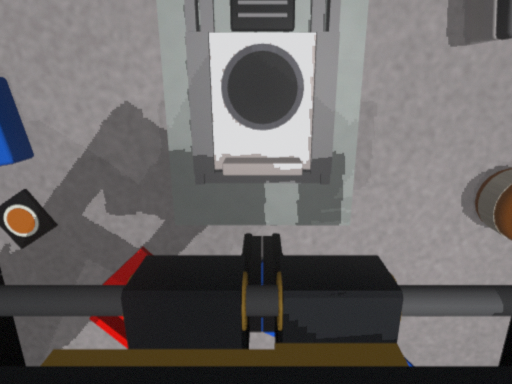

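The tab is at (262,12), now below the cover's level, and the ridge is at (262,166), lined up with the fingers. I'll check the tab height, then descend.

```bash
python3 - <<'E'
import numpy as np
P=np.load('pics/w2.npy');print(np.median(P[2:24,238:288,2]),'plate',np.median(P[140:155,230:290,2]),'flat top',np.median(P[195:215,230:290,2]))
q=P[155:176,235:290].reshape(-1,3);q=q[q[:,2]>.09];print('ridge',q.mean(0),q[:,0].min(),q[:,2].max())
E
```

```text
0.07324555976537682 plate 0.08126252411417784 flat top 0.07123429303092796
ridge [ 0.47389769 -0.22653763  0.09874751] 0.4676159065637401 0.30645296190961807
```

{"fn": "send_rows", "kwargs": {
  "plan": [
    [255,0,0,0.02,0],
    [255,0,0,0.02,0],
    [255,0,0,0.01,0],
    [255,0,0,0.005,0],
    [255,0,0,0,0],
    [255,0.006,0,0,0],
    [255,0.006,0,0,0],
    [255,0.004,0,0,0],
    [255,0.004,0,0,0],
    [255,0.004,0,0,0],
    [255,0.004,0,0,0],
    [255,0.004,0,0,0],
    [255,0,0,0,0]
  ]
}}

```text
time_s: 5.67
position: [0.4725, -0.2267, 0.1027]
tcp_rot: [[0.994, -0.105, 0.002], [-0.105, -0.994, -0.001], [0.002, 0.001, -1.0]]
force: [0.4, 0.5, 0.4]
opening: 0.002
grasp_force: 0.0
```

{"fn": "send_rows", "kwargs": {
  "plan": [
    [255,0.004,0,0,0],
    [255,0.004,0,0,0],
    [255,0.005,0,0,0],
    [255,0.005,0,0,0],
    [255,0.005,0,0,0],
    [255,0.005,0,0,0],
    [255,0.005,0,0,0],
    [255,0.005,0,0,0],
    [255,0.005,0,0,0],
    [255,0.005,0,0,0],
    [255,0.005,0,0,0],
    [255,0.005,0,0,0],
    [255,0.004,0,0,0],
    [255,0.004,0,0,0],
    [255,0.003,0,0,0],
    [255,0.002,0,0,0],
    [255,0.001,0,0,0],
    [255,0,0,0,0]
  ]
}}

```text
time_s: 7.17
position: [0.5432, -0.2339, 0.1026]
tcp_rot: [[0.994, -0.105, 0.0], [-0.105, -0.994, -0.0], [0.0, 0.0, -1.0]]
force: [-0.5, 0.5, 0.1]
opening: 0.008
grasp_force: 0.0
```

```bash
python3 - <<'E'
from h import *
c=calibration('wrist');p,D=capture('wrist');cv2.imwrite('pics/w3.png',p);np.save('pics/w3.npy',cloud(c,D))
E
```

```text
(no output)
```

View pics/w3.png

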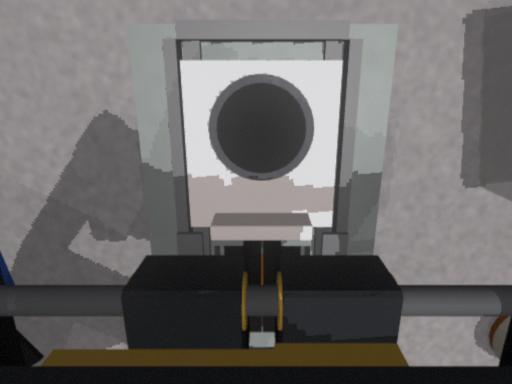

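The cover has slid back flat: its rear edge is at row 60 and the end stop at about row 40. I'll back off, rise and verify.

{"fn": "send_rows", "kwargs": {
  "plan": [
    [255,-0.005,0,0,0],
    [255,-0.015,0,0,0],
    [255,-0.005,0,-0.01,0],
    [255,0,0,-0.03,0],
    [255,0,0,-0.035,0],
    [255,-0.03,0,-0.02,0],
    [255,-0.04,0,0,0],
    [255,-0.03,0,0,0],
    [255,0,0,0,0],
    [255,0,0,0,0]
  ]
}}

```text
time_s: 8.05
position: [0.4172, -0.2203, 0.1985]
tcp_rot: [[0.994, -0.107, 0.001], [-0.107, -0.994, -0.0], [0.001, 0.0, -1.0]]
force: [0.1, -0.7, 1.3]
opening: 0.007
grasp_force: 0.0
```

```bash
python3 - <<'E'
from h import *
c=calibration('wrist');p,D=capture('wrist');cv2.imwrite('pics/w4.png',p)
P=cloud(c,D);X=P-np.array([.5716,-.2367,0]);a=np.radians(-6.05)
x=X[...,0]*np.cos(a)+X[...,1]*np.sin(a)+.031;y=-X[...,0]*np.sin(a)+X[...,1]*np.cos(a);z=P[...,2]
for b in np.arange(-.085,.115,.01):
    print(round(b*1000),[round(float(np.median(z[m]))*1000,1) if (m:=(abs(x-b)<.004)&(abs(y-t)<.008)).sum()>3 else None for t in(-.02,0,.02)])
w=(p.min(2)>200)&(z>.074)&(z<.09)&(abs(y)<.039)&(x>-.08)
print('white x range',np.percentile(x[w],[.5,99.5]),'y',np.percentile(y[w],[.5,99.5]))
E
```

```text
-85 [273.4, 272.4, 273.6]
-75 [79.1, 79.1, 79.4]
-65 [71.2, 71.2, 71.2]
-55 [49.0, 49.2, 49.4]
-45 [49.6, 54.4, 49.8]
-35 [50.1, 54.7, 50.3]
-25 [49.9, 54.7, 50.3]
-15 [49.4, 54.2, 49.7]
-5 [49.8, 50.3, 50.5]
5 [71.3, 71.2, 71.2]
15 [77.1, 78.3, 77.0]
25 [None, None, None]
35 [None, None, None]
45 [None, None, None]
55 [None, None, None]
65 [None, None, None]
75 [None, None, None]
85 [None, None, None]
95 [None, None, None]
105 [None, None, None]
white x range [0.01422652 0.01655391] y [-0.03724475  0.0371311 ]
```

View pics/w4.png

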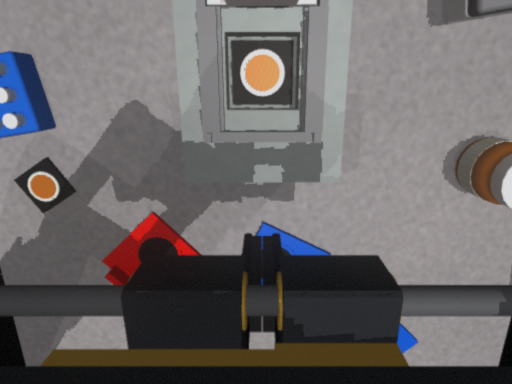

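The bay is fully open: its filter shows at (262,72), and the cover's front edge is at x ≈ +14 mm, past the bay's rear edge at -1 mm. The robot is clear of everything.

```bash
python3 -c "from rig import *;print(hand_in())"
```

```text
the job is handed in; nothing more can be done
None
```

The job is handed in: I pressed the round-window photometer's tab to its stop, slid its cover back about 85 mm so the bay is completely uncovered with the cover flat, and touched neither the square-window photometer nor anything else.

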